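# Slide the grounds tray home in the tamping stand and set the tamper on it

### The arm

A 6-joint arm with a two-finger parallel gripper is mounted at the origin on a cart in front of the work surface, level with it; the furniture and walls round the work are solid. World frame = base frame: x ahead of the robot, y to its left, z up, the work surface at z = 0. Lengths are in m, angles in degrees, forces in N, time in s.
With the tool pointing down it reaches from about 0.25 to 0.725 m from the base axis. Payload 9.7 kg.
Tool frame: the origin (TCP) lies at the centre of the arm's flange, where the gripper is bolted on; the fingertips stand 173 mm ahead of it and the grasp point (between the pads) lies 155 mm ahead of it; z points along the fingers, y is the line along which they close (so a half turn about z gives the same grasp; the last joint's range is limited). The gripper opens to 85 mm and grips with 20 to 120 N. Pads are 22 mm wide; open, the fingers measure 114 mm over their backs; the gripper's body (76 mm by 85 mm) begins 54 mm behind the grasp point. The pads swing forward as they close: fully open they stand 13 mm farther back than shut.
Start: joints at [-70.989, 4.979, 10.078, 95.1, 0, 90], TCP at [0.179, -0.52, 0.405] pointing down, gripper open.
Joint ranges: [-179.16, 179.16], [-48.56, 103.87], [-65.8, 70.77], [-126.05, 130.52], [-82.76, 87.17], [-180, 180]. Speed limits (degrees/s): [127.2, 127.2, 147.25, 180, 180, 180].

### API

Orientations are given as [roll, pitch, yaw] about the fixed x, y, z axes, in that order (R = Rz(yaw) Ry(pitch) Rx(roll)).
In Python, from workcell import monitor, camera, get_calibration, bot gives the robot as it stands.
- The arm moves only by the tool carry_out, never from a script. Its argument "targets" is text: rows parted by semicolons, each of 7 numbers parted by spaces: the shift along the tool's x, y, z in units of 0.04 m (1.0 is 0.04 m), then the turn, a rotation vector about the tool's x, y, z in units of 0.1 rad (1.0 is 0.1 rad), then the opening, from -1 (shut) to 1 (fully open), so that 0 is half open. A call has exactly 8 rows; each row shifts and turns the commanded pose from where the row before left it, along the tool's axes as they then stand; what a row does not reach is not made up. A row lasts 1/12 s, in which the tool goes at most 41.7 mm and 7.16 degrees, less where a joint would pass 70% of its speed; a pose out of reach is approached as far as the arm can. A call with a number of a shift or a turn outside -1 to 1 is refused whole. A call with a gripper value outside its range is refused whole. The fingers move at their own pace and stop on an object; "newtons" is the grip in N (left out, the last holds). Time passes only in rows, so rows that do not move let the fingers close, or fill a call up. It gives the time, the measured TCP pose, the force, the opening and the grip force at its end, in the units of the state.
- monitor.get_obs(): the state, without advancing time (a new reading comes with each control period).
- camera(name): name is "scene" or "top"; returns the picture (420x560x3 uint8, red, green, blue); there is no depth.
- get_calibration(name): a dict with "fx", "fy", "cx", "cy" (pixels), "view" (4x4, takes a point from world to camera coordinates). Camera axes: x right, y down, z forward; pixel columns grow to the right and rows downward; lengths in m; the calibration is good to about 2 mm. A picture is of the moment at which its call begins. get_calibration takes no time and is no camera call.
- bot.job_done(): hands the job in; it is judged then, once.
The state is a dict: "time": time; "q": joint angles; "qd": joint speeds; "joint_efforts": joint torques, N m; "ee_pos": TCP position; "tcp_rot": TCP orientation; "wrist_force": force on the tool from outside, world axes, zero at the start; "torque": the same for the moment, N m; "opening": finger opening in m; "grasp_force": force on a finger pad.
Only numpy, scipy, OpenCV 4.12 (cv2) and the standard library are available. Lean on these libraries where they do the work, as an engineer would, in place of code of your own. Each camera call takes 0.05 s, during which the arm holds its last target. There are 200 camera calls.

### The job

Put the coffee tamping stand back together: slide the steel grounds tray into the bay under the wooden stand, feeling your way along the guide rails hidden inside, and press it past its sprung catch until its front panel sits flush against the stand. Then stand the tamper upright in the middle of the round mat on top. Push the tray gently, never with more than about 35 N against the stand or its rails, and leave the other things where they are.

Things in the scene. Friction and masses are not known exactly. Their poses are not given: they have to be found in the camera images.
- stand: Tamping stand: low wooden box fixed on the worktop, 190 mm deep (x), 210 mm wide (y), 65 mm high, round black mat on top. Origin: centre of its underside. x points straight into the bay, y to the left when looking into it, z up. Its front face, with the mouth, lies 95 mm from the origin on the -x side and looks roughly to the robot's left.
- bay_mouth (a point): Middle of the lower edge of the stand's front face, at worktop height; axes as the stand. The mouth is 140 mm wide and 34 mm high, with no floor: the tray slides in on the worktop. Tray home: panel touching this face.
- guide_entry (a point): Nominal middle of the hidden guide rails' entry, 28 mm behind the face. A funnel 166 mm wide narrows over 26 mm (45 degrees each side) to a channel 114 mm wide, parallel to x. The smooth, rigid rails sit 6 to 13 mm to the left or to the right (y) of this point: not measured, to be felt. A tray too far left meets the left funnel wall, which pushes it right, and the reverse.
- catch (a point): Sprung catch inside, under the stand's top, on its middle line: it rides over the tray's back wall from about 20 mm to about 4 mm before home, which takes about 3 to 7 N besides friction, then drops inside the wall. This point is its tip, 142 mm behind the face, 21 mm up.
- mat_centre (a point): Centre of the upper side of the round rubber mat (100 mm across) on top of the stand, 68 mm above the worktop, 120 mm behind the front face. Axes as the stand.
- tray: Grounds tray, loose on the worktop, 0.14 to 0.28 kg: open steel shell 150 mm long (x), 110 mm wide (y), 26 mm high, behind a wooden front panel 6 mm thick, 170 mm wide, up to 42 mm high. Origin: middle of the panel's back face at worktop height; x towards the back wall (enters first), y left, z up. Home: at x = 0 of bay_mouth, x axes agreeing, y being the rails' offset.
- tray_grip (a point): Upright black grip in front of the tray's panel, to hold the tray by: 14 mm thick (y), 48 mm long (x), its top 48 mm above the worktop. This point is the middle of the grip, 32 mm in front (-x) of tray, 30 mm above the worktop. Axes as tray.
- tamper_mid (a point): Tamper, loose, 0.36 kg, upright: round steel foot 53 mm across with a turned wooden knob above, 82 mm high in all. This point is on its axis, half-way up (41 mm above the underside). The knob is up to 32 mm across, near 65 mm above the underside.
- cup_mid (a point): Bystander: small spotted coffee cup, 65x90x56 mm, right of the tamper; point half-way up.
- tin_mid (a point): Bystander: coffee tin with a wooden lid, 77 mm across, 110 mm high; behind the stand; point half-way up.
- jar_mid (a point): Bystander: spice jar, 40 mm across, 105 mm high, beside the tin; point half-way up.

How it is judged (in metres and radians):
On the way, in this order (a step that is already met when the one before it is completed fails the run):
1. the tray has entered the guide channel by at least 20 mm, not yet home (x of tray in the frame of bay_mouth between -0.076 and -0.004 m and z of tray in the frame of bay_mouth below 0.01 m), for 0.1 s.
2. the tray is fully home while the tamper is still off the stand (x of tray in the frame of bay_mouth between -0.003 and 0.003 m and z of tray in the frame of bay_mouth below 0.005 m and angle between the x axis of tray and the x axis of bay_mouth, either way round below 0.05 rad and distance between tray and bay_mouth below 0.018 m and horizontal distance between tamper_mid and mat_centre above 0.1 m), for 0.2 s.
3. the tamper stands on the mat (horizontal distance between tamper_mid and mat_centre below 0.022 m and angle between tamper_mid's own z axis and vertical below 0.1 rad and z of tamper_mid in the frame of mat_centre between 0.035 and 0.047 m), for 0.2 s.
At the end, for the whole second after the job is handed in: The tray's front panel is within 3 mm of the stand's front face, the tray flat (5 mm) and square to the stand (0.05 rad) in its channel; the tamper stands upright (0.1 rad) on the mat, its axis within 22 mm of the mat's centre; both released (all of step 3 and x of tray in the frame of bay_mouth between -0.003 and 0.003 m and z of tray in the frame of bay_mouth below 0.005 m and angle between the x axis of tray and the x axis of bay_mouth, either way round below 0.05 rad and distance between tray and bay_mouth below 0.018 m); the robot touches nothing.
It fails at once if the tray is pushed against the stand or its rails with more than 35 N (contact force between any of stand, rails and tray above 35 N).
It fails at once if the cup is shifted by more than 30 mm (distance of cup_mid from where it was at the start of the episode above 0.03 m).
It fails at once if the coffee tin is shifted by more than 30 mm (distance of tin_mid from where it was at the start of the episode above 0.03 m).
It fails at once if the spice jar is shifted by more than 30 mm (distance of jar_mid from where it was at the start of the episode above 0.03 m).
It also fails if it takes over 72 s, if anything falls off the work surface, if the arm or the gripper's body presses on something with over 40 N, if the wrist force passes 120 N, or if a joint passes its speed limit or range.

## Working session

There is one attempt and no reset: what is moved stays moved. The work goes in short steps, Python scripts to look and compute and a tool call to move; the robot and the scene stay as the last step left them, time stands still between calls to the robot, and variables do not carry over. Pictures are saved under pics/ and viewed, at most 10 in all, crops included, and the job is handed in when it is done.

Besides the shell and the picture viewer there is one more tool, called after ">>>" as name(argument=value, ...), one argument or row to a line, values as JSON. carry_out: Moves the arm, as the interface text tells. Shifts and turns lie within -1 to 1; 1 stands for 0.04 m of shift or 0.1 rad of turn. Its arguments: {"type":"object","properties":{"targets":{"type":"string"},"newtons":{"type":"number"}},"required":["targets"]}

```bash
mkdir -p pics; ls; python3 - <<'E'
from workcell import monitor, camera, get_calibration
import cv2
for n in ("scene","top"):
    im=camera(n); cv2.imwrite(f"pics/{n}0.png",im[:,:,::-1])
    c=get_calibration(n); print(n,c)
o=monitor.get_obs(); print(o)
E
```

```text
pics
scene {'fx': 462.3273813715223, 'fy': 462.3273813715223, 'cx': 273.67153840151235, 'cy': 209.5924248359329, 'view': array([[-0.50553848, -0.86278279,  0.00605852,  0.2374108 ],
       [-0.49881619,  0.28653221, -0.81797414,  0.37038411],
       [ 0.70399805, -0.41653949, -0.57522309,  1.13829778],
       [ 0.        ,  0.        ,  0.        ,  1.        ]])}
top {'fx': 382.7360703676521, 'fy': 382.7360703676521, 'cx': 272.42063883462293, 'cy': 201.02451115019565, 'view': array([[ 0.02366403, -0.9994772 , -0.02203033, -0.0575311 ],
       [-0.9848231 , -0.01951572, -0.1724604 ,  0.56612135],
       [ 0.1719403 ,  0.02577709, -0.98477006,  1.02542951],
       [ 0.        ,  0.        ,  0.        ,  1.        ]])}
{'time': 0.1, 'q': array([-7.09899129e+01,  5.00942928e+00,  1.00374867e+01,  9.50998254e+01,
       -1.24630759e-03,  8.99999980e+01]), 'qd': array([ 0.01458611,  0.01883553,  0.05458868, -0.02743552,  0.08460651,
        0.04319712]), 'joint_efforts': array([ 3.68135370e-04, -5.21558583e+01,  4.65654910e+01,  1.59883074e-02,
        2.50467627e-05,  5.56108546e-06]), 'ee_pos': array([ 0.17915244, -0.52000649,  0.40402613]), 'tcp_rot': array([-1.79928232e+02,  1.24630416e-03,  1.90100906e+01]), 'wrist_force': array([-1.22371698,  0.74903122,  0.00241302]), 'torque': array([-0.00170425, -0.04950969, -0.06360478]), 'grasp_force': 0.0, 'opening': 0.08570232569946407}
```

View pics/scene0.png

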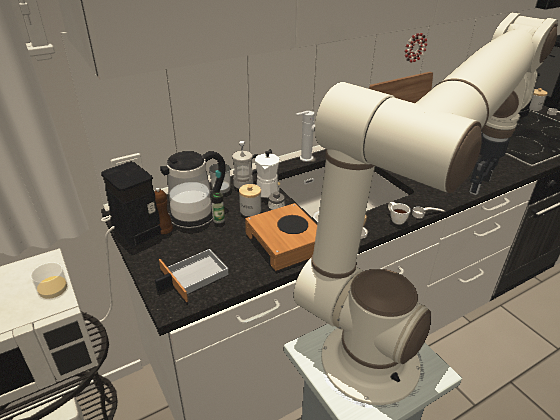

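View pics/top0.png

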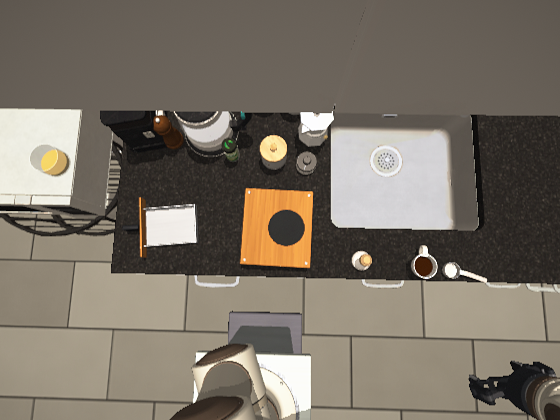

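The scene view shows the tray at the left (about 200,270), the stand at (285,232), and the arm in front of the tamper. In the top view the tray shell spans columns 145–197 with its panel at column 142. The stand covers 241–313 × 188–269, the mat is at (286,228), the tamper at (362,260) and the cup at (424,265).

```bash
cat > h.py <<'E'
import numpy as np, cv2
from workcell import monitor, camera, get_calibration
def ray(n,px,z):
    c=get_calibration(n); V=c['view']; R,t=V[:3,:3],V[:3,3]; o=-R.T@t
    d=R.T@np.array([(px[0]-c['cx'])/c['fx'],(px[1]-c['cy'])/c['fy'],1.])
    return o+d*(z-o[2])/d[2]
def proj(n,p):
    c=get_calibration(n); q=c['view']@np.r_[p,1]; return np.array([c['fx']*q[0]/q[2]+c['cx'],c['fy']*q[1]/q[2]+c['cy']])
def masks(im):
    h=cv2.cvtColor(im,cv2.COLOR_RGB2HSV); 
    return h
E
python3 - <<'E'
from h import *
im=cv2.imread('pics/top0.png')[:,:,::-1].copy(); h=masks(im)
wood=cv2.inRange(h,(5,110,90),(22,255,255)); wood[:180]=0
cs,_=cv2.findContours(wood,cv2.RETR_EXTERNAL,2)
for c in cs:
    if cv2.contourArea(c)>20 or len(c)>20:
        r=cv2.minAreaRect(c); b=cv2.boxPoints(r); print(cv2.contourArea(c),r)
        for z in (0.0,.042,.065): print(z,[np.round(ray('top',p,z)[:2],4).tolist() for p in b])
g=h[:,:,2].copy(); m=cv2.inRange(g,0,50); m[:200]=0;m[260:]=0;m[:,:255]=0;m[:,310:]=0
m=cv2.morphologyEx(m,cv2.MORPH_OPEN,np.ones((5,5)))
cs,_=cv2.findContours(m,cv2.RETR_EXTERNAL,2)
for c in cs:
    if cv2.contourArea(c)>300: e=cv2.fitEllipse(c); print('mat',e,ray('top',e[0],.068))
print('tray px white')
w=cv2.inRange(h,(0,0,120),(180,60,255)); w[:195]=0;w[255:]=0;w[:,:140]=0;w[:,205:]=0
cs,_=cv2.findContours(w,cv2.RETR_EXTERNAL,2); c=max(cs,key=cv2.contourArea); r=cv2.minAreaRect(c); print(r)
for z in (0,.026): print(z,[np.round(ray('top',p,z)[:2],4).tolist() for p in cv2.boxPoints(r)])
A=cv2.resize(im[185:275,110:250],None,fx=5.6,fy=5.6,interpolation=cv2.INTER_CUBIC)[:,:,::-1]
cv2.imwrite('pics/c1.png',cv2.convertScaleAbs(A[:500,:784],alpha=1.6,beta=10))
E
```

```text
90.5 ((365.4615478515625, 259.80767822265625), (10.394155502319336, 11.570852279663086), 78.69007110595703)
0.0 [[0.4221, -0.2937], [0.4292, -0.326], [0.4007, -0.3312], [0.3936, -0.299]]
0.042 [[0.4206, -0.2853], [0.4274, -0.3164], [0.4, -0.3213], [0.3931, -0.2904]]
0.065 [[0.4197, -0.2807], [0.4265, -0.3111], [0.3996, -0.316], [0.3929, -0.2857]]
81.5 ((140.5, 227.0), (60.0, 3.0), 90.0)
0.0 [[0.58, 0.3518], [0.5802, 0.3428], [0.4045, 0.3282], [0.4043, 0.3369]]
0.042 [[0.5725, 0.3356], [0.5727, 0.327], [0.4036, 0.313], [0.4035, 0.3214]]
0.065 [[0.5684, 0.3268], [0.5686, 0.3184], [0.4032, 0.3046], [0.403, 0.3129]]
5199.0 ((276.6780700683594, 227.45555114746094), (70.2757797241211, 77.1036605834961), 3.094058036804199)
0.0 [[0.391, 0.0458], [0.616, 0.0421], [0.6085, -0.1651], [0.3851, -0.1544]]
0.042 [[0.3907, 0.0413], [0.6071, 0.0378], [0.5999, -0.1616], [0.385, -0.1513]]
0.065 [[0.3905, 0.0388], [0.6022, 0.0354], [0.5952, -0.1597], [0.3849, -0.1496]]
tray px white
((169.0406494140625, 224.8345489501953), (38.79161071777344, 53.338470458984375), 85.36454010009766)
0 [[0.5482, 0.3434], [0.5642, 0.1867], [0.451, 0.1709], [0.4352, 0.3248]]
0.026 [[0.5443, 0.3337], [0.5599, 0.1806], [0.4494, 0.1652], [0.4339, 0.3155]]
```

View pics/c1.png

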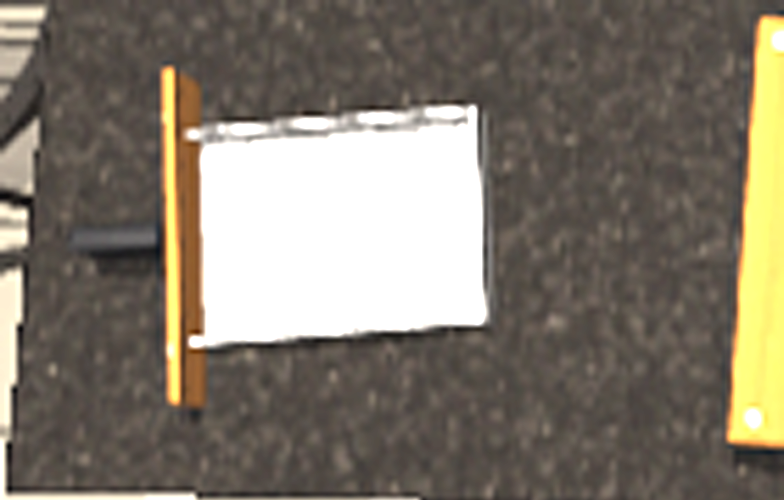

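The crop shows the panel's top strip running from crop (174,68) to (181,403) on its back edge. The black grip spans crop (72–160, 240), and the stand's front edge is at the right. Next I'll fit the edges precisely.

```bash
python3 - <<'E'
from h import *
im=cv2.imread('pics/top0.png')[:,:,::-1].copy(); h=masks(im)
wood=cv2.inRange(h,(5,110,90),(22,255,255)); wood[:180]=0
cs,_=cv2.findContours(wood,cv2.RETR_EXTERNAL,2); c=max(cs,key=cv2.contourArea)[:,0,:].astype(float)
P=np.array([ray('top',p,.065)[:2] for p in c]); 
r=cv2.minAreaRect(P.astype(np.float32)); print('stand rect metric',r)
lo,hi=P.min(0),P.max(0); print(lo,hi)
# line fit of the sides
for nm,sel in (('front(+y)',P[(P[:,1]>hi[1]-.018)&(P[:,0]>.41)&(P[:,0]<.58)]),('back',P[(P[:,1]<lo[1]+.018)&(P[:,0]>.41)&(P[:,0]<.58)]),('left(x+)',P[(P[:,0]>hi[0]-.012)&(P[:,1]<.02)&(P[:,1]>-.13)]),('right',P[(P[:,0]<lo[0]+.012)&(P[:,1]<.02)&(P[:,1]>-.13)])):
    l=cv2.fitLine(sel.astype(np.float32),cv2.DIST_HUBER,0,.01,.01).ravel(); print(nm,len(sel),l,np.degrees(np.arctan2(l[1],l[0])))
m=cv2.inRange(h[:,:,2],0,60); m[:200]=0;m[258:]=0;m[:,:255]=0;m[:,309:]=0
cs,_=cv2.findContours(m,cv2.RETR_EXTERNAL,2); c=max(cs,key=cv2.contourArea)
Q=np.array([ray('top',p,.068)[:2] for p in c[:,0,:].astype(float)]).astype(np.float32); print('mat',cv2.fitEllipse(Q))
f=lambda u,v,z:ray('top',(110+u/5.6-.4,185+v/5.6-.4),z)[:2]
a,b=f(174,68,.042),f(181,403,.042); print('panel back',a,b,np.linalg.norm(a-b),(a+b)/2,np.degrees(np.arctan2(*(a-b)[::-1])))
a,b=f(72,240,.048),f(160,238,.048);print('grip',a,b,np.degrees(np.arctan2(*(b-a)[::-1])))
a,b=f(475,105,.026),f(486,322,.026);print('tray back',a,b,np.linalg.norm(a-b),(a+b)/2,np.degrees(np.arctan2(*(a-b)[::-1])))
a,b=f(190,132,.026),f(193,342,.026);print('tray front',a,b,np.linalg.norm(a-b),(a+b)/2)
A=cv2.resize(im[235:285,335:500],None,fx=4.8,fy=4.8,interpolation=cv2.INTER_CUBIC)[:,:,::-1]
s=cv2.imread('pics/scene0.png'); B=cv2.resize(s[235:315,140:300],None,fx=4.8,fy=4.8,interpolation=cv2.INTER_CUBIC)[:360]
W=max(A.shape[1],B.shape[1]); pad=lambda I:cv2.copyMakeBorder(I,0,0,0,W-I.shape[1],0)
cv2.imwrite('pics/c2.png',np.vstack([pad(A),pad(B)])[:600])
E
```

```text
stand rect metric ((0.4933479428291321, -0.05890289694070816), (0.18932344019412994, 0.21092939376831055), 87.97897338867188)
[ 0.38617824 -0.15493227] [0.60049813 0.03843294]
front(+y) 10 [ 0.99936104 -0.03574267  0.49194223  0.03450373] -2.0483406
back 4 [ 0.9993231  -0.03678758  0.49618232 -0.15242216] -2.1082485
left(x+) 6 [ 0.03708223  0.9993122   0.5972456  -0.06538737] 87.874855
right 6 [ 0.03567292  0.99936354  0.38903797 -0.0606889 ] 87.95565
mat ((0.492246150970459, -0.08366191387176514), (0.09303391724824905, 0.09352042526006699), 24.644989013671875)
panel back [0.57332857 0.3308997 ] [0.40483419 0.31330682] 0.16941034659434667 [0.48908138 0.32210326] 5.960781887840021
grip [0.48395063 0.37268868] [0.48589762 0.32845717] -87.47956830250237
tray back [0.55994329 0.17956256] [0.44913328 0.16743768] 0.11147138964967618 [0.50453829 0.17350012] 6.244483537845206
tray front [0.54294763 0.32588845] [0.43577237 0.31553544] 0.10767413869883445 [0.48936    0.32071194]
```

View pics/c2.png

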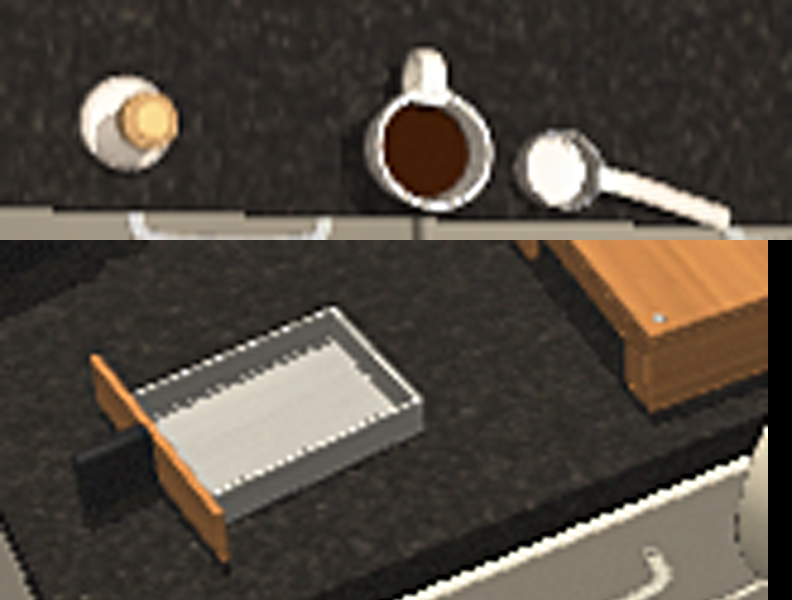

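The top part of the crop shows the tamper with its foot at full-image (361,260), then the cup at (424,265) and the spoon. The lower part shows the tray with its upright black grip, facing the stand's mouth.

The checks agree: the stand measures 189×211 mm and the mat fit matches its predicted position. The panel is 169 mm wide, and the tray is yawed 8° relative to the stand.

```bash
cat >> h.py <<'E'
from scipy.spatial.transform import Rotation as Ro
def plan(tgt,yaw,n,start=None,grip=1):
    """rows (tool-axis units) from the present pose to tgt/yaw, tool down, n rows, printed for reading"""
    o=monitor.get_obs(); p=o['ee_pos'] if start is None else np.array(start[:3]); r=o['tcp_rot']
    print('t',round(o['time'],2),'p',np.round(p,4),'rot',np.round(r,2),'q',np.round(o['q'],1),'F',np.round(o['wrist_force'],1),'open',round(o['opening'],4),'g',round(o['grasp_force'],1))
    R=Ro.from_euler('xyz',r,degrees=True); T=Ro.from_euler('xyz',[180,0,yaw],degrees=True)
    w=(R.inv()*T).as_rotvec()/n; d=(np.array(tgt)-p)/n
    for i in range(n):
        a=np.r_[R.inv().apply(d)/.04,w/.1]; print(' '.join('%.2f'%v for v in a),grip,end='; '); R=R*Ro.from_rotvec(w)
        if i%8==7: print()
E
python3 - <<'E'
from h import *
plan([.486,.3535,.30],96,24)
t=[ray('top',(p[0],p[1]),z) for p,z in (((361,260),.01),((365.5,259.8),.070))]; print(t)
E
```

```text
t 0.1 p [ 0.1792 -0.52    0.404 ] rot [-179.93    0.     19.01] q [-71.    5.   10.   95.1  -0.   90. ] F [-1.2  0.7  0. ] open 0.0857 g 0.0
0.60 -0.76 0.11 -0.00 -0.00 -0.56 1; 0.64 -0.72 0.11 -0.00 -0.00 -0.56 1; 0.68 -0.68 0.11 -0.00 -0.00 -0.56 1; 0.72 -0.65 0.11 -0.00 -0.00 -0.56 1; 0.75 -0.60 0.11 -0.00 -0.00 -0.56 1; 0.78 -0.56 0.11 -0.00 -0.00 -0.56 1; 0.81 -0.52 0.11 -0.00 -0.00 -0.56 1; 0.84 -0.47 0.11 -0.00 -0.00 -0.56 1; 
0.87 -0.42 0.11 -0.00 -0.00 -0.56 1; 0.89 -0.37 0.11 -0.00 -0.00 -0.56 1; 0.91 -0.32 0.11 -0.00 -0.00 -0.56 1; 0.93 -0.27 0.11 -0.00 -0.00 -0.56 1; 0.94 -0.22 0.11 -0.00 -0.00 -0.56 1; 0.95 -0.17 0.11 -0.00 -0.00 -0.56 1; 0.96 -0.11 0.11 -0.00 -0.00 -0.56 1; 0.96 -0.06 0.11 -0.00 -0.00 -0.56 1; 
0.96 -0.01 0.11 -0.00 -0.00 -0.56 1; 0.96 0.05 0.11 -0.00 -0.00 -0.56 1; 0.96 0.10 0.11 -0.00 -0.00 -0.56 1; 0.95 0.16 0.11 -0.00 -0.00 -0.56 1; 0.94 0.21 0.11 -0.00 -0.00 -0.56 1; 0.93 0.26 0.11 -0.00 -0.00 -0.56 1; 0.91 0.31 0.11 -0.00 -0.00 -0.56 1; 0.89 0.36 0.11 -0.00 -0.00 -0.56 1; 
[array([ 0.41025801, -0.29779113,  0.01      ]), array([ 0.4095467 , -0.29741253,  0.07      ])]
```

>>> carry_out(
  targets="0.6 -0.76 0.05 0 0 -0.56 1; 0.64 -0.72 0.05 0 0 -0.56 1; 0.68 -0.68 0.05 0 0 -0.56 1; 0.72 -0.65 0.05 0 0 -0.56 1; 0.75 -0.6 0.05 0 0 -0.56 1; 0.78 -0.56 0.05 0 0 -0.56 1; 0.81 -0.52 0.05 0 0 -0.56 1; 0.84 -0.47 0.05 0 0 -0.56 1",
)

```text
time: 0.77
ee_pos: [0.2811, -0.2273, 0.3884]
tcp_rot: [180.0, -0.0, 44.8]
wrist_force: [1.2, -0.3, 0.2]
opening: 0.0853
grasp_force: 0.0
```

>>> carry_out(
  targets="0.87 -0.42 0.1 0 0 -0.56 1; 0.89 -0.37 0.1 0 0 -0.56 1; 0.91 -0.32 0.1 0 0 -0.56 1; 0.93 -0.27 0.1 0 0 -0.56 1; 0.94 -0.22 0.1 0 0 -0.56 1; 0.95 -0.17 0.1 0 0 -0.56 1; 0.96 -0.11 0.1 0 0 -0.56 1; 0.96 -0.06 0.1 0 0 -0.56 1",
)

```text
time: 1.43
ee_pos: [0.3839, 0.0644, 0.3564]
tcp_rot: [180.0, -0.0, 70.5]
wrist_force: [0.9, -0.7, 0.2]
opening: 0.0853
grasp_force: 0.0
```

>>> carry_out(
  targets="0.96 -0.01 0.15 0 0 -0.56 1; 0.96 0.05 0.15 0 0 -0.56 1; 0.96 0.1 0.15 0 0 -0.56 1; 0.95 0.16 0.15 0 0 -0.56 1; 0.94 0.21 0.15 0 0 -0.56 1; 0.93 0.26 0.15 0 0 -0.56 1; 0.91 0.31 0.15 0 0 -0.56 1; 0.89 0.36 0.15 0 0 -0.56 1",
)

```text
time: 2.1
ee_pos: [0.4858, 0.355, 0.3078]
tcp_rot: [-180.0, 0.0, 96.2]
wrist_force: [1.4, -0.2, 0.4]
opening: 0.0856
grasp_force: 0.0
```

```bash
python3 - <<'E'
from h import *
plan([.486,.3535,.23],96,8)
E
```

```text
t 2.1 p [0.4858 0.355  0.3078] rot [-1.7997e+02  2.0000e-02  9.6200e+01] q [ 36.2  11.2   6.3  85.1  -0.  120. ] F [ 1.4 -0.2  0.4] open 0.0856 g 0.0
-0.00 0.00 0.24 -0.00 0.00 0.00 1; -0.00 0.00 0.24 -0.00 0.00 0.00 1; -0.00 0.00 0.24 -0.00 0.00 0.00 1; -0.00 0.00 0.24 -0.00 0.00 0.00 1; -0.00 0.00 0.24 -0.00 0.00 0.00 1; -0.00 0.00 0.24 -0.00 0.00 0.00 1; -0.00 0.00 0.24 -0.00 0.00 0.00 1; -0.00 0.00 0.24 -0.00 0.00 0.00 1;
```

>>> carry_out(
  targets="0 0 0.5 0 0 0 1; 0 0 0.5 0 0 0 1; 0 0 0.5 0 0 0 1; 0 0 0.5 0 0 0 1; 0 0 0.4 0 0 0 1; 0 0 0.3 0 0 0 1; 0 0 0.2 0 0 0 1; 0 0 0.1 0 0 0 1",
)

```text
time: 2.77
ee_pos: [0.4855, 0.3528, 0.1875]
tcp_rot: [-179.9, 0.0, 96.0]
wrist_force: [-0.0, 0.2, -0.3]
opening: 0.0853
grasp_force: 0.0
```

>>> carry_out(
  targets="0 0 0 0 0 0 -0.5; 0 0 0 0 0 0 -0.7; 0 0 0 0 0 0 -1; 0 0 0 0 0 0 -1; 0 0 0 0 0 0 -1; 0 0 0 0 0 0 -1; 0 0 0 0 0 0 -1; 0 0 0 0 0 0 -1",
  newtons=40,
)

```text
time: 3.43
ee_pos: [0.4859, 0.3531, 0.1893]
tcp_rot: [179.9, -0.0, 96.0]
wrist_force: [0.7, -1.1, 5.3]
opening: 0.0132
grasp_force: 42.9
```

```bash
python3 - <<'E'
from h import *
im=camera('top'); s=camera('scene')
A=cv2.resize(im[185:275,110:250],None,fx=5.6,fy=5.6,interpolation=cv2.INTER_CUBIC)[:,:,::-1]
cv2.imwrite('pics/c3.png',np.vstack([cv2.resize(A,(560,360)),cv2.resize(s[235:325,140:300],(560,240))[:,:,::-1]])[:600])
# tray back wall edge + panel measured in tray pose: wanted pose
x=np.array([-.0357,-.9994]);m=np.array([.4967,.0360]); y=np.array([.9994,-.0357])
for s_ in (-.16,-.13,-.1): print(s_, m+x*(s_-.032))
plan([.4967+.0357*.182, .036+.9994*.182,.187],87.95,16,grip=-1)
E
```

```text
-0.16 [0.5035544 0.2278848]
-0.13 [0.5024834 0.1979028]
-0.1 [0.5014124 0.1679208]
t 3.53 p [0.4858 0.3531 0.1893] rot [ 1.7995e+02 -3.0000e-02  9.6010e+01] q [ 36.   13.1  -4.7  72.2  -0.  120. ] F [ 0.4 -0.2  5.6] open 0.0137 g 43.0
-0.21 0.00 0.00 0.00 -0.00 0.09 -1; -0.21 0.01 0.00 0.00 -0.00 0.09 -1; -0.21 0.01 0.00 0.00 -0.00 0.09 -1; -0.21 0.01 0.00 0.00 -0.00 0.09 -1; -0.21 0.01 0.00 0.00 -0.00 0.09 -1; -0.21 0.01 0.00 0.00 -0.00 0.09 -1; -0.21 0.02 0.00 0.00 -0.00 0.09 -1; -0.21 0.02 0.00 0.00 -0.00 0.09 -1; 
-0.21 0.02 0.00 0.00 -0.00 0.09 -1; -0.21 0.02 0.00 0.00 -0.00 0.09 -1; -0.21 0.02 0.00 0.00 -0.00 0.09 -1; -0.21 0.03 0.00 0.00 -0.00 0.09 -1; -0.21 0.03 0.00 0.00 -0.00 0.09 -1; -0.21 0.03 0.00 0.00 -0.00 0.09 -1; -0.21 0.03 0.00 0.00 -0.00 0.09 -1; -0.21 0.03 0.00 0.00 -0.00 0.09 -1;
```

View pics/c3.png

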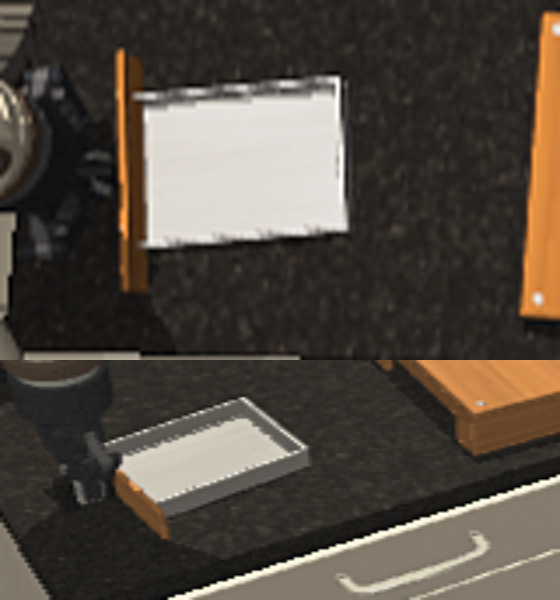

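The tray is gripped (opening 14 mm, 43 N), with the pads pressing it down slightly at about 5 N. I'll ease up about 1.5 mm, then square it to the stand while sliding it to just short of the mouth.

>>> carry_out(
  targets="-0.21 0 -0.04 0 0 0.09 -1; -0.21 0.01 0 0 0 0.09 -1; -0.21 0.01 0 0 0 0.09 -1; -0.21 0.01 0 0 0 0.09 -1; -0.21 0.01 0 0 0 0.09 -1; -0.21 0.01 0 0 0 0.09 -1; -0.21 0.02 0 0 0 0.09 -1; -0.21 0.02 0 0 0 0.09 -1",
)

```text
time: 4.2
ee_pos: [0.4943, 0.2852, 0.1902]
tcp_rot: [-180.0, 0.0, 91.8]
wrist_force: [0.2, -1.0, -0.9]
opening: 0.0133
grasp_force: 42.2
```

>>> carry_out(
  targets="-0.21 0.02 0 0 0 0.09 -1; -0.21 0.02 0 0 0 0.09 -1; -0.21 0.02 0 0 0 0.09 -1; -0.21 0.03 0 0 0 0.09 -1; -0.21 0.03 0 0 0 0.09 -1; -0.21 0.03 0 0 0 0.09 -1; -0.2 0.03 0 0 0 0.09 -1; -0.1 0.03 0 0 0 0.08 -1",
)

```text
time: 4.87
ee_pos: [0.503, 0.2227, 0.1903]
tcp_rot: [-180.0, 0.0, 87.7]
wrist_force: [0.5, 0.3, -1.0]
opening: 0.0133
grasp_force: 42.2
```

```bash
cat >> h.py <<'E'
M=np.array([.4967,.0360]);X=np.array([-.0357,-.9994]);Y=np.array([.9994,-.0357])
def st():
    o=monitor.get_obs(); d=o['ee_pos'][:2]-M; f=o['wrist_force']
    print('t %.2f s(tray x) %.4f y %.4f z %.4f yaw %.2f | F along x %.1f y %.1f z %.1f Tz %.2f open %.4f'%(o['time'],d@X+.032,d@Y,o['ee_pos'][2],o['tcp_rot'][2],f[:2]@X,f[:2]@Y,f[2],o['torque'][2],o['opening']))
E
python3 - <<'E'
from h import *
st(); im=camera('top')
f=lambda u,v,z:ray('top',(u,v),z)[:2]
h=masks(im); w=cv2.inRange(h,(0,0,110),(180,60,255)); w[:195]=0;w[260:]=0;w[:,:170]=0;w[:,246:]=0
cs,_=cv2.findContours(w,cv2.RETR_EXTERNAL,2); c=max(cs,key=cv2.contourArea)
P=np.array([f(*p,.013) for p in c[:,0,:].astype(float)]); r=cv2.minAreaRect(P.astype(np.float32)); print(r, np.array([(np.array(r[0])-M)@X,(np.array(r[0])-M)@Y]))
cv2.imwrite('pics/c4.png',cv2.resize(im[180:280,130:270],None,fx=5.6,fy=5.6,interpolation=cv2.INTER_CUBIC)[:,:,::-1])
E
```

```text
t 4.87 s(tray x) -0.1548 y -0.0004 z 0.1903 yaw 87.74 | F along x -0.3 y 0.5 z -1.0 Tz 0.03 open 0.0133
((0.4992217719554901, 0.1182532012462616), (0.14873440563678741, 0.11314523220062256), 87.94912719726562) [-0.08229388 -0.00041618]
```

View pics/c4.png

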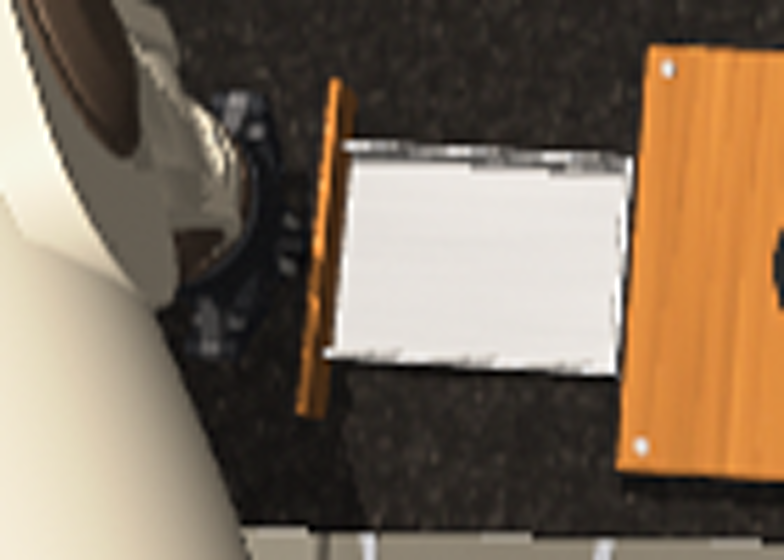

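The tray is square (yaw 87.95°) and centred on the mouth, with its back wall at crop (630,265) just short of the front face. I'll advance into the funnel and then creep.

>>> carry_out(
  targets="-0.13 0 0 0 0 0 -1; -0.13 0 0 0 0 0 -1; -0.13 0 0 0 0 0 -1; -0.13 0 0 0 0 0 -1; -0.13 0 0 0 0 0 -1; -0.13 0 0 0 0 0 -1; -0.13 0 0 0 0 0 -1; -0.1 0 0 0 0 0 -1",
)

```text
time: 5.58
ee_pos: [0.5013, 0.1828, 0.1903]
tcp_rot: [-180.0, 0.0, 87.8]
wrist_force: [0.2, -0.3, -0.9]
opening: 0.0133
grasp_force: 42.2
```

>>> carry_out(
  targets="-0.02 0 0 0 0 0 -1; -0.02 0 0 0 0 0 -1; -0.02 0 0 0 0 0 -1; -0.02 0 0 0 0 0 -1; -0.02 0 0 0 0 0 -1; -0.02 0 0 0 0 0 -1; -0.02 0 0 0 0 0 -1; -0.02 0 0 0 0 0 -1",
)

```text
time: 6.25
ee_pos: [0.5011, 0.177, 0.1903]
tcp_rot: [180.0, 0.0, 87.8]
wrist_force: [-1.0, 0.2, -0.8]
opening: 0.0133
grasp_force: 42.2
```

```bash
python3 -c "from h import *; st()"
```

```text
t 6.25 s(tray x) -0.1091 y -0.0006 z 0.1903 yaw 87.83 | F along x -0.2 y -1.0 z -0.8 Tz 0.01 open 0.0133
```

No contact yet at s = −0.109, so I'll keep creeping.

>>> carry_out(
  targets="-0.02 0 0 0 0 0 -1; -0.02 0 0 0 0 0 -1; -0.02 0 0 0 0 0 -1; -0.02 0 0 0 0 0 -1; -0.02 0 0 0 0 0 -1; -0.02 0 0 0 0 0 -1; -0.02 0 0 0 0 0 -1; -0.02 0 0 0 0 0 -1",
)

```text
time: 6.92
ee_pos: [0.5008, 0.1705, 0.1903]
tcp_rot: [180.0, 0.0, 87.8]
wrist_force: [0.6, -0.0, -1.1]
opening: 0.0136
grasp_force: 42.2
```

```bash
python3 -c "from h import *; st()"
```

```text
t 6.92 s(tray x) -0.1026 y -0.0007 z 0.1903 yaw 87.82 | F along x -0.0 y 0.6 z -1.1 Tz -0.01 open 0.0136
```

>>> carry_out(
  targets="-0.02 0 0 0 0 0 -1; -0.02 0 0 0 0 0 -1; -0.02 0 0 0 0 0 -1; -0.02 0 0 0 0 0 -1; -0.02 0 0 0 0 0 -1; -0.02 0 0 0 0 0 -1; 0 0 0 0 0 0 -1; 0 0 0 0 0 0 -1",
)

```text
time: 7.58
ee_pos: [0.5013, 0.1665, 0.191]
tcp_rot: [179.9, -0.1, 87.9]
wrist_force: [4.0, 6.8, -0.5]
opening: 0.0135
grasp_force: 42.5
```

```bash
python3 -c "from h import *; st()"
```

```text
t 7.58 s(tray x) -0.0986 y -0.0000 z 0.1910 yaw 87.88 | F along x -7.0 y 3.7 z -0.5 Tz 0.29 open 0.0135
```

The tray met the right funnel wall, which pushes it left (+y), so the rails lie to the left. The contact depth suggests an offset of about 6–8 mm. I'll back off 3 mm, shift left 7 mm and creep in again.

>>> carry_out(
  targets="0.1 0 0 0 0 0 -1; 0 0.06 0 0 0 0 -1; 0 0.06 0 0 0 0 -1; 0 0.055 0 0 0 0 -1; -0.03 0 0 0 0 0 -1; -0.03 0 0 0 0 0 -1; -0.03 0 0 0 0 0 -1; -0.03 0 0 0 0 0 -1",
)

```text
time: 8.25
ee_pos: [0.5076, 0.1645, 0.1902]
tcp_rot: [-180.0, 0.0, 87.8]
wrist_force: [0.7, 0.8, -1.7]
opening: 0.0134
grasp_force: 42.2
```

>>> carry_out(
  targets="-0.03 0 0 0 0 0 -1; -0.03 0 0 0 0 0 -1; -0.03 0 0 0 0 0 -1; -0.03 0 0 0 0 0 -1; -0.02 0 0 0 0 0 -1; -0.02 0 0 0 0 0 -1; 0 0 0 0 0 0 -1; 0 0 0 0 0 0 -1",
)

```text
time: 8.92
ee_pos: [0.5074, 0.1582, 0.1903]
tcp_rot: [180.0, 0.0, 87.8]
wrist_force: [1.4, -0.9, -1.5]
opening: 0.0131
grasp_force: 42.6
```

```bash
python3 -c "from h import *; st()"
```

```text
t 8.92 s(tray x) -0.0905 y 0.0064 z 0.1903 yaw 87.82 | F along x 0.9 y 1.4 z -1.5 Tz 0.33 open 0.0131
```

It's in the channel, with a slight residual push to the left. I'll advance with a small leftward trim.

>>> carry_out(
  targets="-0.06 0.02 0 0 0 0 -1; -0.06 0 0 0 0 0 -1; -0.06 0 0 0 0 0 -1; -0.06 0 0 0 0 0 -1; -0.06 0 0 0 0 0 -1; -0.06 0 0 0 0 0 -1; -0.06 0 0 0 0 0 -1; -0.03 0 0 0 0 0 -1",
)

```text
time: 9.58
ee_pos: [0.5075, 0.14, 0.1903]
tcp_rot: [-180.0, 0.0, 87.8]
wrist_force: [0.7, 0.2, -1.9]
opening: 0.0134
grasp_force: 42.3
```

```bash
python3 -c "from h import *; st()"
```

```text
t 9.58 s(tray x) -0.0723 y 0.0071 z 0.1903 yaw 87.81 | F along x -0.3 y 0.7 z -1.9 Tz 0.08 open 0.0134
```

>>> carry_out(
  targets="-0.13 0.01 0.02 0 0 0 -1; -0.14 0 0 0 0 0 -1; -0.14 0 0 0 0 0 -1; -0.14 0 0 0 0 0 -1; -0.14 0 0 0 0 0 -1; -0.14 0 0 0 0 0 -1; -0.14 0 0 0 0 0 -1; -0.1 0 0 0 0 0 -1",
)

```text
time: 10.25
ee_pos: [0.5062, 0.0968, 0.1895]
tcp_rot: [-180.0, 0.0, 87.8]
wrist_force: [0.4, -0.2, -1.1]
opening: 0.0134
grasp_force: 42.2
```

```bash
python3 -c "from h import *; st()"
```

```text
t 10.25 s(tray x) -0.0291 y 0.0074 z 0.1895 yaw 87.81 | F along x 0.2 y 0.5 z -1.1 Tz 0.04 open 0.0134
```

>>> carry_out(
  targets="-0.06 0 0 0 0 0 -1; -0.06 0 0 0 0 0 -1; -0.06 0 0 0 0 0 -1; -0.06 0 0 0 0 0 -1; -0.06 0 0 0 0 0 -1; -0.06 0 0 0 0 0 -1; -0.06 0 0 0 0 0 -1; -0.04 0 0 0 0 0 -1",
)

```text
time: 10.92
ee_pos: [0.5057, 0.0795, 0.1897]
tcp_rot: [180.0, -0.1, 87.9]
wrist_force: [-0.5, 6.2, -0.6]
opening: 0.0133
grasp_force: 42.3
```

```bash
python3 -c "from h import *; st()"
```

```text
t 10.92 s(tray x) -0.0118 y 0.0074 z 0.1897 yaw 87.86 | F along x -6.2 y -0.7 z -0.6 Tz 0.01 open 0.0133
```

The catch is engaging at about 6 N. I'll keep going at about 1 mm per row.

>>> carry_out(
  targets="-0.03 0 0 0 0 0 -1; -0.03 0 0 0 0 0 -1; -0.03 0 0 0 0 0 -1; -0.03 0 0 0 0 0 -1; -0.03 0 0 0 0 0 -1; -0.03 0 0 0 0 0 -1; -0.03 0 0 0 0 0 -1; -0.03 0 0 0 0 0 -1",
)

```text
time: 11.58
ee_pos: [0.5053, 0.0701, 0.1897]
tcp_rot: [180.0, -0.1, 87.9]
wrist_force: [0.9, 6.4, -1.6]
opening: 0.0134
grasp_force: 42.3
```

```bash
python3 -c "from h import *; st()"
```

```text
t 11.58 s(tray x) -0.0024 y 0.0074 z 0.1897 yaw 87.87 | F along x -6.5 y 0.7 z -1.6 Tz -0.05 open 0.0134
```

>>> carry_out(
  targets="-0.015 0 0 0 0 0 -1; -0.015 0 0 0 0 0 -1; -0.015 0 0 0 0 0 -1; -0.015 0 0 0 0 0 -1; -0.015 0 0 0 0 0 -1; -0.015 0 0 0 0 0 -1; 0 0 0 0 0 0 -1; 0 0 0 0 0 0 -1",
)

```text
time: 12.25
ee_pos: [0.5051, 0.0659, 0.1895]
tcp_rot: [180.0, 0.0, 87.8]
wrist_force: [1.4, 3.5, 0.0]
opening: 0.0131
grasp_force: 42.3
```

```bash
python3 -c "from h import *; st()"
```

```text
t 12.25 s(tray x) 0.0019 y 0.0073 z 0.1895 yaw 87.81 | F along x -3.6 y 1.3 z 0.0 Tz 0.12 open 0.0131
```

>>> carry_out(
  targets="-0.015 0 0 0 0 0 -1; -0.015 0 0 0 0 0 -1; -0.015 0 0 0 0 0 -1; -0.015 0 0 0 0 0 -1; -0.015 0 0 0 0 0 -1; 0 0 0 0 0 0 -1; 0 0 0 0 0 0 -1; 0 0 0 0 0 0 -1",
)

```text
time: 12.92
ee_pos: [0.5051, 0.0648, 0.1895]
tcp_rot: [180.0, -0.3, 87.9]
wrist_force: [1.5, 22.1, -3.0]
opening: 0.0135
grasp_force: 41.9
```

```bash
python3 -c "from h import *; st()"
```

```text
t 12.92 s(tray x) 0.0029 y 0.0074 z 0.1895 yaw 87.94 | F along x -22.1 y 0.7 z -3.0 Tz -0.10 open 0.0135
```

The tray hit a firm stop at 22 N with the catch passed, so it's home. I'll unload, release and lift.

>>> carry_out(
  targets="0.03 0 0 0 0 0 -1; 0.03 0 0 0 0 0 -1; 0.02 0 0 0 0 0 -1; 0 0 0 0 0 0 -1; 0 0 0 0 0 0 -0.3; 0 0 0 0 0 0 0; 0 0 0 0 0 0 0.3; 0 0 0 0 0 0 0.3",
)

```text
time: 13.58
ee_pos: [0.505, 0.066, 0.1894]
tcp_rot: [-180.0, 0.0, 87.8]
wrist_force: [-1.1, 0.4, -0.6]
opening: 0.0556
grasp_force: 0.0
```

>>> carry_out(
  targets="0 0 0 0 0 0 0.3; 0 0 0 0 0 0 0.3; 0 0 0 0 0 0 0.3; 0 0 -0.1 0 0 0 0.3; 0 0 -0.3 0 0 0 0.3; 0 0 -0.6 0 0 0 0.3; 0 0 -0.9 0 0 0 0.5; 0 0 -0.9 0 0 0 1",
)

```text
time: 14.25
ee_pos: [0.5046, 0.0661, 0.3032]
tcp_rot: [-179.9, 0.0, 87.8]
wrist_force: [0.9, 0.8, 0.3]
opening: 0.0742
grasp_force: 0.0
```

```bash
python3 - <<'E'
from h import *
st(); im=camera('top'); s=camera('scene')
cv2.imwrite('pics/c5.png',np.vstack([cv2.resize(im[180:280,190:380],(760,300)),cv2.resize(s[195:290,200:440],(760,300))])[:,:,::-1])
plan([.410,-.2975,.28],60,16)
E
```

```text
t 14.25 s(tray x) 0.0016 y 0.0068 z 0.3032 yaw 87.83 | F along x -0.8 y 0.9 z 0.3 Tz -0.01 open 0.0742
t 14.35 p [0.506  0.0663 0.3088] rot [ 1.7946e+02 -9.0000e-02  8.7820e+01] q [ 7.5 -1.6 -7.3 83.8 -0.  99.6] F [ 0.4  0.1 -0.6] open 0.0853 g 0.0
-0.57 -0.13 0.04 0.01 -0.00 0.30 1; -0.58 -0.11 0.04 0.01 -0.00 0.30 1; -0.58 -0.09 0.04 0.01 -0.00 0.30 1; -0.58 -0.08 0.04 0.01 -0.00 0.30 1; -0.59 -0.06 0.04 0.01 -0.00 0.30 1; -0.59 -0.04 0.04 0.01 -0.00 0.30 1; -0.59 -0.02 0.04 0.01 -0.00 0.30 1; -0.59 -0.00 0.04 0.01 -0.00 0.30 1; 
-0.59 0.01 0.04 0.01 -0.00 0.30 1; -0.59 0.03 0.04 0.01 -0.00 0.30 1; -0.59 0.05 0.04 0.01 -0.00 0.30 1; -0.58 0.07 0.04 0.01 -0.00 0.30 1; -0.58 0.08 0.04 0.01 -0.00 0.30 1; -0.58 0.10 0.04 0.01 -0.00 0.30 1; -0.58 0.12 0.04 0.01 -0.00 0.30 1; -0.57 0.14 0.04 0.01 -0.00 0.30 1;
```

View pics/c5.png

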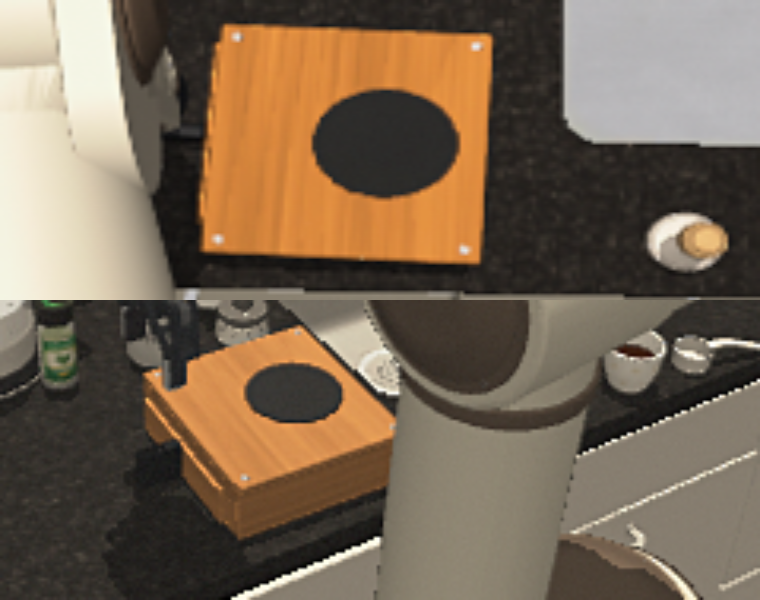

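The tray's panel lies flush on the front face and the gripper is clear above it. The tamper's foot is at about crop (685,243). Moving over the tamper.

>>> carry_out(
  targets="-0.57 -0.13 0 0 0 0.3 1; -0.58 -0.11 0 0 0 0.3 1; -0.58 -0.09 0 0 0 0.3 1; -0.58 -0.08 0 0 0 0.3 1; -0.59 -0.06 0 0 0 0.3 1; -0.59 -0.04 0 0 0 0.3 1; -0.59 -0.02 0 0 0 0.3 1; -0.59 0 0 0 0 0.3 1",
)

```text
time: 15.02
ee_pos: [0.4568, -0.1171, 0.3025]
tcp_rot: [179.9, -0.0, 74.0]
wrist_force: [0.4, -0.6, -0.2]
opening: 0.0855
grasp_force: 0.0
```

>>> carry_out(
  targets="-0.59 0.01 0 0 0 0.3 1; -0.59 0.03 0 0 0 0.3 1; -0.59 0.05 0 0 0 0.3 1; -0.58 0.07 0 0 0 0.3 1; -0.58 0.08 0 0 0 0.3 1; -0.58 0.1 0 0 0 0.3 1; -0.58 0.12 0 0 0 0.3 1; -0.57 0.14 0 0 0 0.3 1",
)

```text
time: 15.68
ee_pos: [0.4093, -0.2995, 0.3025]
tcp_rot: [180.0, 0.0, 60.2]
wrist_force: [-0.1, 0.5, -0.6]
opening: 0.0854
grasp_force: 0.0
```

```bash
python3 - <<'E'
from h import *
plan([.410,-.2975,.215],60,8)
im=camera('top');cv2.imwrite('pics/c6.png',cv2.resize(im[220:290,320:460],(700,350),interpolation=cv2.INTER_CUBIC)[:,:,::-1])
E
```

```text
t 15.68 p [ 0.4093 -0.2995  0.3025] rot [1.7995e+02 1.0000e-02 6.0230e+01] q [-36.2  -1.7  -8.1  83.6  -0.   83.6] F [-0.1  0.5 -0.6] open 0.0854 g 0.0
0.01 -0.00 0.27 0.00 0.00 0.01 1; 0.01 -0.00 0.27 0.00 0.00 0.01 1; 0.01 -0.00 0.27 0.00 0.00 0.01 1; 0.01 -0.00 0.27 0.00 0.00 0.01 1; 0.01 -0.00 0.27 0.00 0.00 0.01 1; 0.01 -0.00 0.27 0.00 0.00 0.01 1; 0.01 -0.00 0.27 0.00 0.00 0.01 1; 0.01 -0.00 0.27 0.00 0.00 0.01 1;
```

View pics/c6.png

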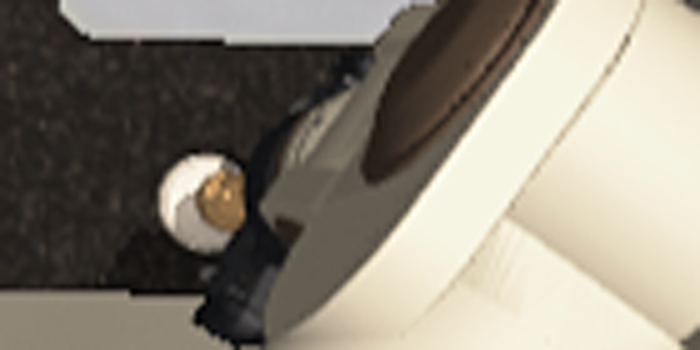

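The view shows the tamper standing just beside the hand in the picture, which is parallax from the hand's height. The foot and knob estimates agree to 1 mm, so I'll descend and grip.

>>> carry_out(
  targets="0.01 0 0.3 0 0 0 1; 0.01 0 0.4 0 0 0 1; 0.01 0 0.4 0 0 0 1; 0.01 0 0.4 0 0 0 1; 0.01 0 0.3 0 0 0 1; 0 0 0.2 0 0 0 1; 0 0 0.12 0 0 0 1; 0 0 0.05 0 0 0 1",
)

```text
time: 16.4
ee_pos: [0.4108, -0.2964, 0.2142]
tcp_rot: [-180.0, -0.0, 60.4]
wrist_force: [-0.7, 0.4, -0.1]
opening: 0.0853
grasp_force: 0.0
```

>>> carry_out(
  targets="0 0 0 0 0 0 0.2; 0 0 0 0 0 0 0; 0 0 0 0 0 0 -0.2; 0 0 0 0 0 0 -0.5; 0 0 0 0 0 0 -1; 0 0 0 0 0 0 -1; 0 0 0 0 0 0 -1; 0 0 0 0 0 0 -1",
  newtons=40,
)

```text
time: 17.07
ee_pos: [0.411, -0.2969, 0.2154]
tcp_rot: [179.9, 0.0, 60.3]
wrist_force: [-0.1, 0.0, 6.3]
opening: 0.0305
grasp_force: 39.6
```

>>> carry_out(
  targets="0 0 -0.1 0 0 0 -1; 0 0 -0.3 0 0 0 -1; 0 0 -0.4 0 0 0 -1; 0 0 -0.5 0 0 0 -1; 0 0 -0.5 0 0 0 -1; 0 0 -0.4 0 0 0 -1; 0 0 -0.2 0 0 0 -1; 0 0 0 0 0 0 -1",
)

```text
time: 17.73
ee_pos: [0.411, -0.2969, 0.3127]
tcp_rot: [179.9, 0.0, 60.3]
wrist_force: [0.2, -0.7, -3.6]
opening: 0.0305
grasp_force: 40.1
```

```bash
python3 - <<'E'
from h import *
plan([.4924,-.0839,.31],75,16,grip=-1)
im=camera('top');s=camera('scene')
cv2.imwrite('pics/c7.png',np.hstack([cv2.resize(im[200:290,310:430],(400,300)),cv2.resize(s[160:280,330:490],(400,300))])[:,:,::-1])
E
```

```text
t 17.73 p [ 0.411  -0.2969  0.3127] rot [1.7986e+02 2.0000e-02 6.0320e+01] q [-35.8  -1.8  -7.1  84.6  -0.   83.8] F [ 0.2 -0.7 -3.6] open 0.0305 g 40.1
0.35 -0.05 0.00 0.00 0.00 -0.16 -1; 0.35 -0.05 0.00 0.00 0.00 -0.16 -1; 0.35 -0.04 0.00 0.00 0.00 -0.16 -1; 0.35 -0.04 0.00 0.00 0.00 -0.16 -1; 0.35 -0.03 0.00 0.00 0.00 -0.16 -1; 0.36 -0.03 0.00 0.00 0.00 -0.16 -1; 0.36 -0.02 0.00 0.00 0.00 -0.16 -1; 0.36 -0.01 0.00 0.00 0.00 -0.16 -1; 
0.36 -0.01 0.00 0.00 0.00 -0.16 -1; 0.36 -0.00 0.00 0.00 0.00 -0.16 -1; 0.36 0.00 0.00 0.00 0.00 -0.16 -1; 0.36 0.01 0.00 0.00 0.00 -0.16 -1; 0.36 0.01 0.00 0.00 0.00 -0.16 -1; 0.36 0.02 0.00 0.00 0.00 -0.16 -1; 0.36 0.03 0.00 0.00 0.00 -0.16 -1; 0.35 0.03 0.00 0.00 0.00 -0.16 -1;
```

View pics/c7.png

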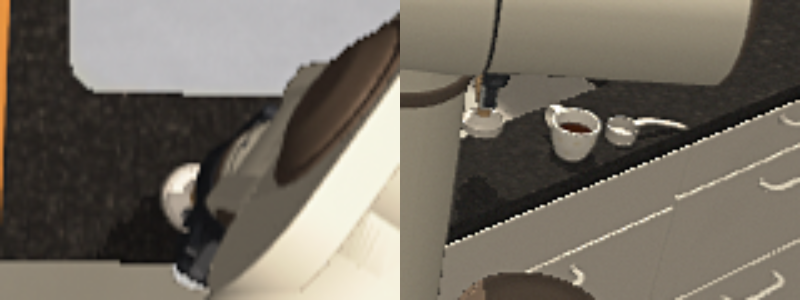

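The tamper is lifted and upright in the fingers, the weight reads 3.6 N as expected, and the cup is untouched. Its underside is about 97 mm up, 29 mm above the mat. Carrying it over.

>>> carry_out(
  targets="0.35 -0.05 0 0 0 -0.16 -1; 0.35 -0.05 0 0 0 -0.16 -1; 0.35 -0.04 0 0 0 -0.16 -1; 0.35 -0.04 0 0 0 -0.16 -1; 0.35 -0.03 0 0 0 -0.16 -1; 0.36 -0.03 0 0 0 -0.16 -1; 0.36 -0.02 0 0 0 -0.16 -1; 0.36 -0.01 0 0 0 -0.16 -1",
)

```text
time: 18.5
ee_pos: [0.4515, -0.1897, 0.3091]
tcp_rot: [-179.9, -0.0, 67.7]
wrist_force: [0.8, 0.2, -2.8]
opening: 0.0305
grasp_force: 40.1
```

>>> carry_out(
  targets="0.36 -0.01 0 0 0 -0.16 -1; 0.36 0 0 0 0 -0.16 -1; 0.36 0 0 0 0 -0.16 -1; 0.36 0.01 0 0 0 -0.16 -1; 0.36 0.01 0 0 0 -0.16 -1; 0.36 0.02 0 0 0 -0.16 -1; 0.36 0.03 0 0 0 -0.16 -1; 0.35 0.03 0 0 0 -0.16 -1",
)

```text
time: 19.17
ee_pos: [0.4926, -0.0824, 0.309]
tcp_rot: [-179.9, 0.0, 75.0]
wrist_force: [-0.3, -0.2, -3.2]
opening: 0.0304
grasp_force: 40.1
```

```bash
python3 - <<'E'
from h import *
plan([.4924,-.0839,.284],75,8,grip=-1)
E
```

```text
t 19.17 p [ 0.4926 -0.0824  0.309 ] rot [-1.7986e+02  1.0000e-02  7.5040e+01] q [-9.5 -2.7 -8.3 84.5  0.  95.5] F [-0.3 -0.2 -3.2] open 0.0304 g 40.1
-0.00 0.00 0.08 -0.00 0.00 0.00 -1; -0.00 0.00 0.08 -0.00 0.00 0.00 -1; -0.00 0.00 0.08 -0.00 0.00 0.00 -1; -0.00 0.00 0.08 -0.00 0.00 0.00 -1; -0.00 0.00 0.08 -0.00 0.00 0.00 -1; -0.00 0.00 0.08 -0.00 0.00 0.00 -1; -0.00 0.00 0.08 -0.00 0.00 0.00 -1; -0.00 0.00 0.08 -0.00 0.00 0.00 -1;
```

>>> carry_out(
  targets="-0.02 0 0.15 0 0 0 -1; -0.02 0 0.14 0 0 0 -1; 0 0 0.1 0 0 0 -1; 0 0 0.08 0 0 0 -1; 0 0 0.06 0 0 0 -1; 0 0 0.05 0 0 0 -1; 0 0 0.04 0 0 0 -1; 0 0 0 0 0 0 -1",
)

```text
time: 19.83
ee_pos: [0.4922, -0.0849, 0.2856]
tcp_rot: [-180.0, 0.0, 75.0]
wrist_force: [0.6, 0.0, -4.2]
opening: 0.0306
grasp_force: 40.1
```

```bash
python3 -c "from h import *; st()"
```

```text
t 19.83 s(tray x) 0.1530 y -0.0002 z 0.2856 yaw 74.96 | F along x -0.0 y 0.6 z -4.2 Tz -0.03 open 0.0306
```

>>> carry_out(
  targets="0 0 0.02 0 0 0 -1; 0 0 0.02 0 0 0 -1; 0 0 0.02 0 0 0 -1; 0 0 0.02 0 0 0 -1; 0 0 0.02 0 0 0 -1; 0 0 0 0 0 0 -1; 0 0 0 0 0 0 -1; 0 0 0 0 0 0 -1",
)

```text
time: 20.5
ee_pos: [0.4924, -0.0847, 0.2833]
tcp_rot: [179.9, -0.0, 75.0]
wrist_force: [-1.9, 0.4, 6.4]
opening: 0.0306
grasp_force: 41.0
```

```bash
python3 -c "from h import *; st()"
```

```text
t 20.50 s(tray x) 0.1528 y 0.0000 z 0.2833 yaw 74.99 | F along x -0.4 y -2.0 z 6.4 Tz 0.02 open 0.0306
```

The tamper is seated, with the force reversed to 6.4 N upward. I'll ease, open and lift.

>>> carry_out(
  targets="0 0 -0.03 0 0 0 -1; 0 0 0 0 0 0 -1; 0 0 0 0 0 0 -0.1; 0 0 0 0 0 0 0.2; 0 0 0 0 0 0 0.6; 0 0 0 0 0 0 1; 0 0 0 0 0 0 1; 0 0 0 0 0 0 1",
)

```text
time: 21.17
ee_pos: [0.4923, -0.0847, 0.283]
tcp_rot: [-180.0, -0.0, 75.0]
wrist_force: [0.7, -0.5, 0.3]
opening: 0.0856
grasp_force: 0.0
```

>>> carry_out(
  targets="0 0 0 0 0 0 1; 0 0 -0.2 0 0 0 1; 0 0 -0.5 0 0 0 1; 0 0 -0.9 0 0 0 1; 0 0 -0.9 0 0 0 1; 0 0 -0.8 0 0 0 1; 0 0 -0.3 0 0 0 1; 0 0 0 0 0 0 1",
)

```text
time: 21.83
ee_pos: [0.4923, -0.0847, 0.4313]
tcp_rot: [179.7, -0.0, 75.0]
wrist_force: [0.2, 0.6, 0.1]
opening: 0.0856
grasp_force: 0.0
```

>>> carry_out(
  targets="-0.5 0 0 0 0 0 1; -0.8 0 0 0 0 0 1; -0.9 0 0 0 0 0 1; -0.9 0 0 0 0 0 1; -0.8 0 0 0 0 0 1; -0.5 0 0 0 0 0 1; 0 0 0 0 0 0 1; 0 0 0 0 0 0 1",
)

```text
time: 22.5
ee_pos: [0.4463, -0.2555, 0.4262]
tcp_rot: [-179.9, -0.0, 74.9]
wrist_force: [0.1, 0.2, -0.4]
opening: 0.0851
grasp_force: 0.0
```

```bash
python3 - <<'E'
from h import *
st(); im=camera('top');s=camera('scene')
h=masks(im); k=cv2.inRange(h,(5,60,150),(25,160,255))
cv2.imwrite('pics/c8.png',np.vstack([cv2.resize(im[180:280,200:340],(560,300)),cv2.resize(s[185:285,225:365],(560,300))])[:,:,::-1])
E
```

```text
t 22.50 s(tray x) 0.3251 y -0.0400 z 0.4262 yaw 74.86 | F along x -0.2 y 0.1 z -0.4 Tz -0.03 open 0.0851
```

View pics/c8.png

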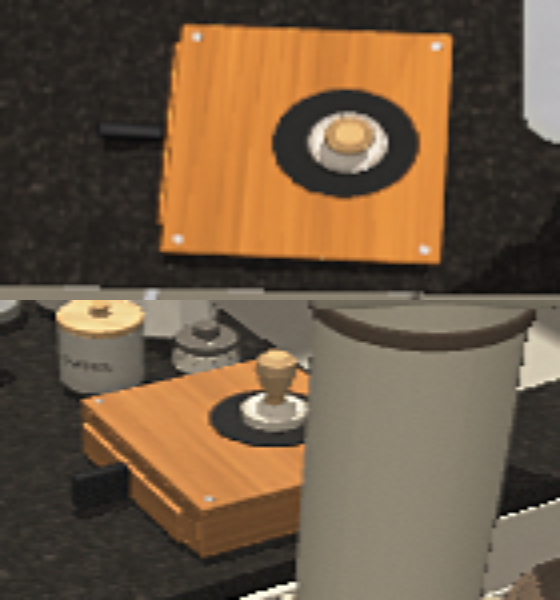

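The tamper stands upright and concentric on the mat: foot at crop (347,143), mat at (346,143). The tray panel is flush and the robot is clear, so I'm handing in.

```bash
python3 -c "from workcell import bot; print(bot.job_done())"
```

```text
the job is handed in; nothing more can be done
None
```

The tray is home past its catch with its panel flush (peak push I read was about 22 N), the tamper stands upright in the middle of the mat, and the job was handed in at about 22.5 s; no verdict was returned.

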